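# Dry-run a weld seam and set the ready lever

## Robot

A 7-joint arm with a two-finger parallel gripper is mounted at the origin on the work surface. World frame = base frame: x ahead of the robot, y to its left, z up, the work surface at z = 0. Lengths are in m, angles in rad, forces in N, time in s.
With the tool pointing down it reaches from about 0.375 to 0.925 m from the base axis. Payload 3.1 kg.
Tool frame: the origin (TCP) lies between the finger pads; the fingertips stand 19 mm ahead of it and the grasp point (between the pads) is the TCP; z points along the fingers, y is the direction in which the jaws open and shut (so a half turn about z gives the same grasp; the last joint's range is limited). The gripper opens to 85 mm and grips with 20 to 120 N. Pads are 22 mm wide; open, the fingers measure 114 mm over their backs; the gripper's body (76 mm by 85 mm) begins 54 mm behind the grasp point. The pads swing forward as they close: fully open they stand 13 mm farther back than shut.
Start: joints at [1.046, 0.383, 0.044, 1.598, -0.018, 1.161, -0.05], TCP at [0.269, -0.592, 0.25] pointing down, gripper open.
Joint ranges: [-2.61, 2.61], [-0.41, 2.15], [-1.48, 1.57], [0, 2.5], [-1.57, 4.71], [0.05, 1.97], [-2.85, 2.85]. Speed limits (rad/s): [2.79, 2.79, 3.14, 3.14, 3.14, 3.14, 3.14].

## Interface

Orientations are given as a unit quaternion [x, y, z, w].
In Python, from bench import move_ptp, movel, move_j, move_gripper, pause, inverse_kinematics, read_camera, camera_params, MotionError, sign_off, look_for, tip_of, read_time_s, read_qpos, read_joint_vel, read_effort, read_eef_pos, read_tcp_rot, read_ft_force, read_ft_torque, read_finger_gap gives the robot as it stands. Calls block until the motion is done:
- move_ptp(position, orientation): joint-space move of the TCP to a pose.
- movel(position, orientation=None, speed=0.15): straight line of the TCP; orientation=None keeps the orientation; speed is the mean speed in m/s.
- move_j(angles): joint-space move.
- move_gripper(opening, effort=None): finger opening in m; effort is the grip in N (None keeps the last); returns when the fingers have stopped.
- pause(seconds).
- inverse_kinematics(position, orientation): joint angles nearest the present ones, or None.
- read_camera(name): name is "scene" or "top" or "wrist"; returns the picture (384x512x3 uint8, red, green, blue); there is no depth.
- camera_params(name): a dict with "K" (3x3 intrinsics, pixels), "camera_from_world" (4x4, takes a point from world to camera coordinates). Camera axes: x right, y down, z forward; pixel columns grow to the right and rows downward; lengths in m; the calibration is good to about 2 mm. A picture is of the moment at which its call begins: read the wrist's pose just before it. camera_params takes no time and is no camera call; for the wrist camera it gives the pose at the moment of the call.
A pose or a line that the arm cannot do raises MotionError and nothing moves.
- sign_off(): hands the job in, once; it reports no verdict.
Trained networks look in the newest picture that a camera, given by its name, has taken for a name from the list of things; names that differ only in an ending like _2 or _b are one class to them, and where a whole thing is asked for, a point or a joint stands for the part that bears it (a point fixed in the world has none). Each returns a list of dicts, best first, with "confidence" (0 to 1); they miss things now and then, are a little off and sometimes report something else, mostly with a low value. They report only what shows in the picture. A call takes as long as a camera call. They do not tell look-alikes from the thing itself.
- look_for(camera, name): "at" ([column, row] in pixels, amid what is visible of it).
- tip_of(camera, name): "at" ([column, row] in pixels: a listed point, or the origin of a listed thing).
Readings, each from a call of its own:
- read_time_s(): time.
- read_qpos(): joint angles.
- read_joint_vel(): joint speeds.
- read_effort(): joint torques, N m.
- read_eef_pos(): TCP position.
- read_tcp_rot(): TCP orientation.
- read_ft_force(): force on the tool from outside, world axes, zero at the start.
- read_ft_torque(): the same for the moment, N m.
- read_finger_gap(): finger opening in m.
Only numpy, scipy, OpenCV 4.12 (cv2) and the standard library are available. Lean on these libraries where they do the work, as an engineer would, in place of code of your own. Each camera call takes 0.05 s, during which the arm holds its last target.

## Task

Make a dry run of the weld: point straight down at the green tack, pause a moment, then slowly follow the seam, the bright upper plate's stepped edge, round both corners to the red tack with the fingertips about a centimetre above the plate, and pause a moment there. Do not touch the plates, and leave everything else on the bench where it is. Then push the orange-balled lever all the way over to its other side to show that the job is ready to weld; nothing is to be gripped or lifted.

Things in the scene. Friction and masses are not known exactly. Their poses are not given: they have to be found in the camera images.
- workpiece: the job: two plates lying flat and loose on the bench, turned any way round, 2.7 kg: brown lower plate 210 (x) by 170 (y) by 8 mm; on it a bright upper plate 6 mm thick. Origin under the centre of the lower plate. Seam = stepped edge of the upper plate, in mm: (-90,-30) along x to (0,-30), square corner, along y to (0,30), square corner, along x to (90,30). Mid-length of the edge is over the origin
- seam0 (a point): point on the top edge of the upper plate, on the seam (14 mm above the bench): centre of the green-painted tack weld (20 mm wide, 1 mm proud of the plate), where the trace starts. The point midway between the two fingertips should pass over the seam points, with the fingers pointing down
- seam1 (a point): point on the top edge of the upper plate, on the seam (14 mm above the bench): 30 mm along
- seam2 (a point): point on the top edge of the upper plate, on the seam (14 mm above the bench): 60 mm along
- seam3 (a point): point on the top edge of the upper plate, on the seam (14 mm above the bench): first corner, 90 mm along
- seam4 (a point): point on the top edge of the upper plate, on the seam (14 mm above the bench): middle of the cross leg, 120 mm along
- seam5 (a point): point on the top edge of the upper plate, on the seam (14 mm above the bench): second corner, 150 mm along
- seam6 (a point): point on the top edge of the upper plate, on the seam (14 mm above the bench): 180 mm along
- seam7 (a point): point on the top edge of the upper plate, on the seam (14 mm above the bench): 210 mm along
- seam8 (a point): point on the top edge of the upper plate, on the seam (14 mm above the bench): centre of the red-painted tack weld (as the green one), 240 mm along, where the trace ends
- ready_lever_tip (a point): centre of the lever's orange ball, 26 mm wide, on a 10 mm steel rod 80 mm long from its pivot; the ball's centre is 92 mm above the bench at either end of its swing and 102 mm upright
- ready_lever_base: grey lever block, fixed to the bench, 70 (x) by 50 (y) by 25 mm, with a 35 mm high hub; origin at the centre of its underside. The lever's pivot lies 22 mm above the origin, its axis along the block's y. The ball starts on the block's -x side (about 38 mm from the origin) and is to be pushed over to the +x side
- ready_lever (a joint): lever angle in rad: 0 leaning fully to the block's -x side, 0.5 upright, 1.0 leaning fully to the +x side (stop). It is stiff, about 1 N at the ball, and stays where it is left
- magnet_square: yellow magnet on the upper plate, 60 by 20 by 26 mm (its top 40 mm above the bench), loose; origin under its centre; not part of the job
- nut: brass nut on the lower plate, 28 mm wide, 14 mm high, loose; origin under its centre; not part of the job
- angle_offcut: steel angle offcut 90 by 50 by 50 mm, loose on the bench; origin under its centre; not part of the job
- pipe_offcut: short upright pipe offcut, 60 mm wide, 80 mm high, loose, beyond the workpiece; origin under its centre; not part of the job
- hammer: hammer lying on the bench, 260 mm, loose; origin under its centre; not part of the job
- brush: brush lying on the bench, 200 mm, loose; origin under its centre; not part of the job
- grinding_disc: brown grinding disc, 115 mm wide, lying flat, loose; origin under its centre; not part of the job
- clamp: blue and steel bar clamp lying on the bench, about 200 by 70 mm, loose; origin under its centre; not part of the job
There are look-alikes about, which are no part of the job. Leave any blue or brown look-alike of the ready_lever_base alone.

How it is judged:
On the way, in this order (a step that is already met when the one before it is completed fails the run):
1. fingertips within 13 mm sideways of seam point 0 and no more than about 3 cm above it (horizontal distance between the grasp point and seam0 below 0.013 m and z of the grasp point in the frame of seam0 below 0.05 m), for 0.3 s.
2. fingertips within 13 mm sideways of seam point 1 and no more than about 3 cm above it (horizontal distance between the grasp point and seam1 below 0.013 m and z of the grasp point in the frame of seam1 below 0.05 m), for 0.04 s.
3. fingertips within 13 mm sideways of seam point 2 and no more than about 3 cm above it (horizontal distance between the grasp point and seam2 below 0.013 m and z of the grasp point in the frame of seam2 below 0.05 m), for 0.04 s.
4. fingertips within 13 mm sideways of seam point 3 and no more than about 3 cm above it (horizontal distance between the grasp point and seam3 below 0.013 m and z of the grasp point in the frame of seam3 below 0.05 m), for 0.04 s.
5. fingertips within 13 mm sideways of seam point 4 and no more than about 3 cm above it (horizontal distance between the grasp point and seam4 below 0.013 m and z of the grasp point in the frame of seam4 below 0.05 m), for 0.04 s.
6. fingertips within 13 mm sideways of seam point 5 and no more than about 3 cm above it (horizontal distance between the grasp point and seam5 below 0.013 m and z of the grasp point in the frame of seam5 below 0.05 m), for 0.04 s.
7. fingertips within 13 mm sideways of seam point 6 and no more than about 3 cm above it (horizontal distance between the grasp point and seam6 below 0.013 m and z of the grasp point in the frame of seam6 below 0.05 m), for 0.04 s.
8. fingertips within 13 mm sideways of seam point 7 and no more than about 3 cm above it (horizontal distance between the grasp point and seam7 below 0.013 m and z of the grasp point in the frame of seam7 below 0.05 m), for 0.04 s.
9. fingertips within 13 mm sideways of seam point 8 and no more than about 3 cm above it (horizontal distance between the grasp point and seam8 below 0.013 m and z of the grasp point in the frame of seam8 below 0.05 m), for 0.3 s.
10. the lever is pushed over to its far side (value of joint ready_lever above 0.85 rad), for 0.2 s.
At the end, for the whole second after the job is handed in: The seam was followed in order from green to red; the lever is over on its far side (above 0.85 of 1.0 rad); the workpiece lies within 8 mm and every other loose thing within 20 mm of where it started (value of joint ready_lever above 0.85 rad and distance of workpiece from where it was at the start of the episode below 0.008 m and distance of each of magnet_square, nut, angle_offcut, pipe_offcut, hammer, brush, grinding_disc, clamp from where it was at the start of the episode below 0.02 m); the robot touches nothing.
It fails at once if the workpiece is touched with more than 1.5 N (contact force between the arm and workpiece above 1.5 N).
It fails at once if the workpiece is touched by the fingers with more than 1.5 N (contact force between the fingers and workpiece above 1.5 N).
It fails at once if the workpiece is shifted or lifted by more than 8 mm (distance of workpiece from where it was at the start of the episode above 0.008 m).
It fails at once if another loose thing is shifted or lifted by more than 20 mm (distance of any of magnet_square, nut, angle_offcut, pipe_offcut, hammer, brush, grinding_disc, clamp from where it was at the start of the episode above 0.02 m).
It also fails if it takes over 67 s, if anything falls off the work surface, if the arm or the gripper's body presses on something with over 40 N, if the wrist force passes 120 N, or if a joint passes its speed limit or range.

## Working session

There is one attempt and no reset: what is moved stays moved. The work goes in short steps, each a Python script; the robot and the scene stay as the last script left them, time stands still between calls to the robot, and variables do not carry over. Pictures are saved under pics/ and viewed, and the job is handed in when it is done.

```bash
ls; mkdir -p pics
python3 - <<'E'
from bench import *
import cv2,json
for c in ["top","scene","wrist"]:
    im=read_camera(c); cv2.imwrite(f"pics/{c}0.png",im[:,:,::-1])
    p=camera_params(c); print(c,p["K"],p["camera_from_world"])
print(read_time_s(),read_tcp_rot(),read_eef_pos(),read_finger_gap())
for c in ["top","scene"]:
    read_camera(c)
    for n in ["seam0","seam3","seam4","seam5","seam8","ready_lever_tip","ready_lever_base","workpiece","pipe_offcut","magnet_square"]:
        print(c,n,[( [round(float(v),1) for v in d["at"]],round(d["confidence"],2)) for d in tip_of(c,n)])
E
```

```text
pics
top [[438.15264208   0.         245.25928003]
 [  0.         438.15264208 188.27082948]
 [  0.           0.           1.        ]] [[-0.02340313 -0.9995377  -0.01940837  0.02738394]
 [-0.98812633  0.02607601 -0.15141465  0.57642782]
 [ 0.15185074  0.01563434 -0.98827978  1.36423244]
 [ 0.          0.          0.          1.        ]]
scene [[454.74966758   0.         259.89274629]
 [  0.         454.74966758 192.27279599]
 [  0.           0.           1.        ]] [[-0.56703659  0.82363839  0.00945008  0.3022301 ]
 [ 0.4842116   0.34259434 -0.80508897 -0.19673032]
 [-0.66633973 -0.45193906 -0.59307879  1.69827266]
 [ 0.          0.          0.          1.        ]]
wrist [[316.77102635   0.         242.44780805]
 [  0.         316.77102635 185.52986316]
 [  0.           0.           1.        ]] [[ 4.14994670e-01 -9.09823523e-01 -7.62234064e-04 -6.48974396e-01]
 [-8.68994685e-01 -3.96619430e-01  2.95873731e-01 -3.94439557e-02]
 [-2.69495197e-01 -1.22123644e-01 -9.55226755e-01  3.78418276e-01]
 [ 0.00000000e+00  0.00000000e+00  0.00000000e+00  1.00000000e+00]]
0.15 [ 9.77310797e-
[... 2529 characters left out ...]
, 0.81), ([254.0, 204.3], 0.78), ([248.6, 231.4], 0.73), ([249.2, 211.0], 0.59)]
scene seam8 [([267.0, 219.9], 0.97), ([260.8, 215.5], 0.96), ([256.8, 226.3], 0.92), ([271.3, 196.0], 0.9), ([246.3, 233.8], 0.86), ([264.4, 201.7], 0.81), ([254.0, 204.3], 0.78), ([248.6, 231.4], 0.73), ([249.2, 211.0], 0.59)]
scene ready_lever_tip [([429.9, 226.0], 0.61), ([379.1, 215.6], 0.57), ([246.0, 232.8], 0.49), ([397.3, 181.3], 0.45), ([344.8, 187.4], 0.42)]
scene ready_lever_base [([409.8, 256.0], 0.87), ([379.6, 212.0], 0.83), ([334.2, 213.8], 0.74)]
scene workpiece [([259.8, 215.0], 0.72)]
scene pipe_offcut [([218.7, 267.5], 0.71), ([196.4, 168.6], 0.71)]
scene magnet_square [([230.6, 219.6], 0.43)]
```

Run:
```python
import cv2
a=cv2.imread("pics/top0.png"); 
cv2.imwrite("pics/top0c.png",cv2.resize(a[100:300,70:340],None,fx=2.95,fy=2.95,interpolation=cv2.INTER_CUBIC))
a=cv2.imread("pics/scene0.png"); 
cv2.imwrite("pics/scene0c.png",cv2.resize(a[130:310,170:460],None,fx=2.75,fy=2.75,interpolation=cv2.INTER_CUBIC))
```

```text
(no output)
```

View pics/top0c.png

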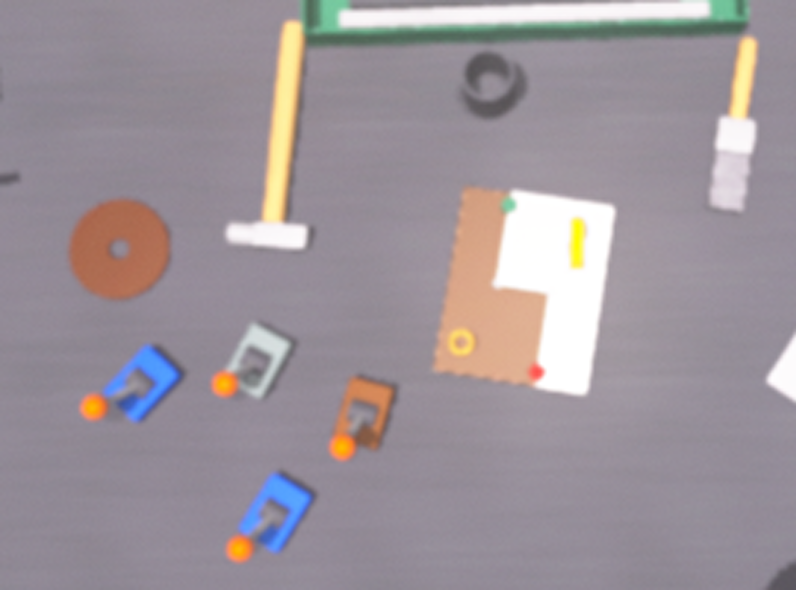

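View pics/scene0c.png

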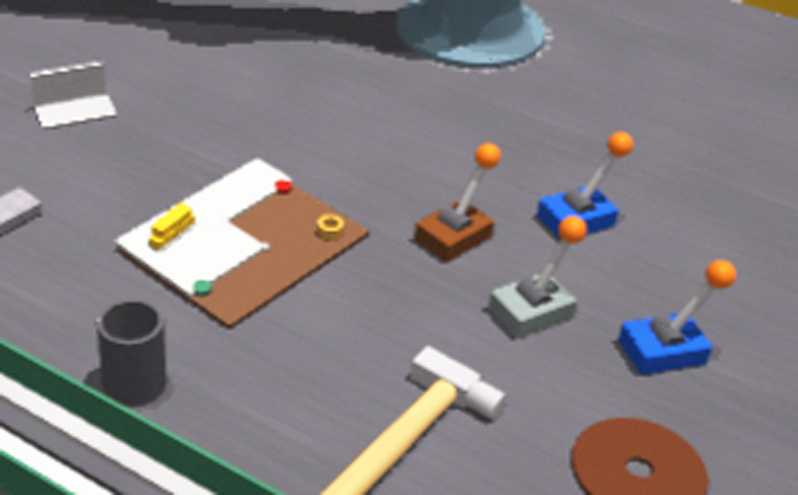

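View pics/top0.png

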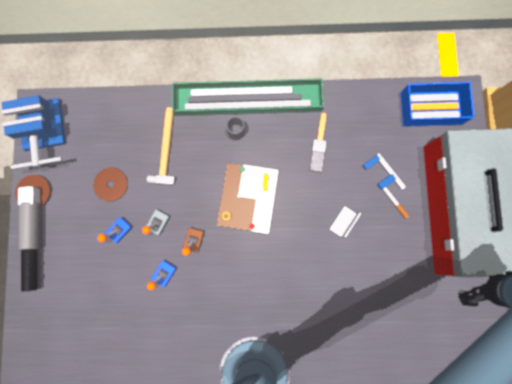

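```bash
cat > h.py <<'E'
import numpy as np,cv2
def ray(P,uv,z):
    K=P["K"];T=P["camera_from_world"]
    d=T[:3,:3].T@np.linalg.solve(K,[uv[0],uv[1],1.]);c=-T[:3,:3].T@T[:3,3]
    return (c+d*(z-c[2])/d[2])[:2]
def proj(P,X):
    X=np.atleast_2d(X);T=P["camera_from_world"];q=(X@T[:3,:3].T+T[:3,3])@P["K"].T
    return q[:,:2]/q[:,2:]
def blobs(im,kind,minA=3):
    hsv=cv2.cvtColor(im,cv2.COLOR_RGB2HSV)
    r={"green":((60,80,60),(95,255,255)),"red":((172,120,120),(180,255,255)),"orange":((5,180,180),(17,255,255))}[kind]
    m=cv2.inRange(hsv,*r)
    n,l,s,c=cv2.connectedComponentsWithStats(m)
    return sorted([(int(s[i][4]),c[i].round(1)) for i in range(1,n) if s[i][4]>=minA],key=lambda t:-t[0])
E
python3 - <<'E'
from bench import camera_params
from h import *
for c in ["top","scene"]:
    P=camera_params(c); im=cv2.imread(f"pics/{c}0.png")[:,:,::-1].copy()
    for k,z in [("green",.015),("red",.015),("orange",.092)]:
        for a,uv in blobs(im,k)[:8]: print(c,k,a,uv,ray(P,uv,z).round(4))
P=camera_params("top");
print("base",ray(P,(156.8,222.5),.02),"pipe",ray(P,(238,131),0), "hub", ray(P,(157,223),.03))
E
```

```text
top green 483 [310.4  93.1] [ 0.9014 -0.2146]
top green 232 [182.4  97.9] [0.8977 0.2198]
top green 14 [298.1 107.4] [ 0.8523 -0.171 ]
top green 13 [191.8 110.6] [0.8518 0.188 ]
top green 7 [228.3 109.6] [0.8516 0.0645]
top green 6 [242.2 168.8] [0.6468 0.0221]
top green 4 [315.5  80. ] [ 0.9474 -0.234 ]
top green 3 [199. 110.] [0.8532 0.1636]
top red 9 [426.2 176.7] [ 0.6041 -0.5787]
top red 9 [427. 186.] [ 0.5733 -0.5787]
top red 8 [424.  152.5] [ 0.6851 -0.5784]
top red 7 [428.1 200. ] [ 0.5273 -0.5783]
top red 7 [431. 232.] [ 0.4239 -0.5786]
top red 6 [425.  164.5] [ 0.6448 -0.5783]
top red 6 [430.  222.5] [ 0.4544 -0.578 ]
top red 6 [432.  245.5] [ 0.381 -0.578]
top orange 26 [186.2 250.6] [0.3823 0.1966]
top orange 23 [151.2 285.3] [0.2812 0.3027]
top orange 21 [146.2 229.6] [0.4492 0.3197]
top orange 21 [102.2 237.6] [0.428  0.4551]
scene green 5372 [183.8 289. ] [0.89   0.0252]
scene green 283 [503.4 139.9] [-0.3226  0.5015]
scene green 86 [508.4 108.8] [-0.6126  0.4638]
scene green 24 [243.1 234.1] [0.6502 0.0247]
scene green 7 [502.   96.7] [-0.7245  0.4165]
scene green 6 [491.2 131.2] [-0.3666  0.4493]
scene green 4 [496.2 129.8] [-0.3896  0.4624]
scene green 4 [486.5 142. ] [-0.2698  0.4539]
scene orange 48 [432.  228.7] [0.4274 0.456 ]
scene orange 36 [377.9 212.9] [0.4467 0.3183]
scene orange 32 [395.4 181.8] [0.282  0.3032]
scene orange 30 [347.3 186.1] [0.3824 0.1985]
base [0.47590331 0.30298088] pipe [0.78045173 0.03370925] hub [0.47347971 0.30011946]
```

Run:
```python
from bench import *
from h import *
T=camera_params("wrist")["camera_from_world"]; c=-T[:3,:3].T@T[:3,3]; print("cam",c,"off",c-read_eef_pos())
P=camera_params("top");r=ray(P,(252.0,226.1),.015);print("red",r)
q=[1,0,0,0]
for p in [(.27,-.45,.33),(.47,0,.33),(.55,0,.33)]: print(inverse_kinematics(p,read_tcp_rot()),inverse_kinematics(p,q))
movel([.27,-.45,.33],speed=.3)
move_ptp([.47,0,.33],q)
P=camera_params("wrist");im=read_camera("wrist");cv2.imwrite("pics/w1.png",im[:,:,::-1])
np.savez("w1.npz",K=P["K"],T=P["camera_from_world"])
for k in ["green","red","orange"]:
  for a,uv in blobs(im,k,8)[:6]: print(k,a,uv,ray(P,uv,.015 if k!="orange" else .092).round(4))
print(read_time_s())
```

```text
cam [ 0.33721342 -0.5602911   0.37376106] off [0.06809054 0.03139516 0.12347631]
red [ 0.45695213 -0.00542985]
[ 9.47272968e-01  8.34676616e-02  4.69576446e-03  1.79947730e+00
 -4.29419525e-04  1.25862019e+00 -1.91843479e-01] [ 0.88467701  0.08124933  0.07102699  1.80230941 -0.006053    1.25824323
 -0.6134646 ]
[ 0.44091207 -0.00583817 -0.52073735  1.89164555 -0.00303931  1.25498348
 -1.22280177] [ 0.42924305 -0.00628564 -0.5092026   1.89207332 -0.00322351  1.25500908
 -1.64974635]
[ 0.35239998  0.1646339  -0.47475902  1.72382825  0.07849236  1.27190272
 -1.28392821] [ 0.34340599  0.16360763 -0.46457802  1.7242069   0.07644242  1.27168188
 -1.70917078]
green 151 [223.4   4.6] [0.6425 0.0211]
orange 263 [ 80.4 228.3] [0.3779 0.1999]
orange 165 [ 11.1 296.9] [0.2779 0.3078]
3.7833
```

View pics/w1.png

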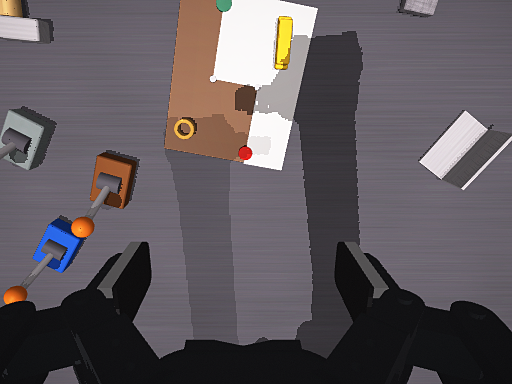

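Run:
```python
from bench import *
from h import *
move_ptp([.42,.09,.38],[1,0,0,0])
P=camera_params("wrist");im=read_camera("wrist");cv2.imwrite("pics/w2.png",im[:,:,::-1])
np.savez("w2.npz",K=P["K"],camera_from_world=P["camera_from_world"])
for k in ["green","red","orange"]:
  for a,uv in blobs(im,k,8)[:6]: print(k,a,uv,ray(P,uv,.015 if k!="orange" else .092).round(4))
for n in ["seam0","ready_lever_base","ready_lever_tip"]:
  for d in tip_of("wrist",n): print(n,np.round(d["at"],1),round(d["confidence"],2),ray(P,d["at"],dict(seam0=.014,ready_lever_base=0,ready_lever_tip=.092)[n]).round(4))
print(read_time_s())
cv2.imwrite("pics/w2c.png",cv2.resize(im[0:220,60:330,::-1],None,fx=2.7,fy=2.7,interpolation=cv2.INTER_CUBIC))
```

```text
orange 284 [ 61.1 127. ] [0.4466 0.3228]
orange 219 [161.4 178. ] [0.3786 0.1988]
orange 195 [ 92.9 245.4] [0.2775 0.305 ]
seam0 [297.8  45.7] 0.94 [0.553  0.0104]
seam0 [276.5  41.3] 0.93 [0.5587 0.041 ]
seam0 [314.9  72. ] 0.93 [ 0.5177 -0.0164]
seam0 [285.2  21. ] 0.83 [0.5847 0.0297]
seam0 [311.1  92.1] 0.77 [ 0.4895 -0.0127]
seam0 [304.6 111.8] 0.56 [ 0.4609 -0.0047]
ready_lever_base [ 22.8 113.5] 0.96 [0.4566 0.4306]
ready_lever_base [126.6 201.1] 0.95 [0.3122 0.2846]
ready_lever_base [104.  102.6] 0.81 [0.4733 0.3024]
ready_lever_base [181.3 137.9] 0.71 [0.4191 0.1864]
ready_lever_tip [160.1 174.2] 0.97 [0.384  0.2001]
ready_lever_tip [ 95.7 245. ] 0.93 [0.2781 0.3009]
ready_lever_tip [ 62.6 125.5] 0.91 [0.4486 0.3205]
ready_lever_tip [284.7  21.2] 0.32 [0.5702 0.04  ]
4.5167
```

View pics/w2.png

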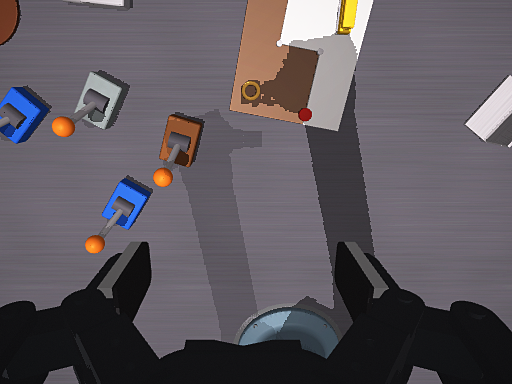

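View pics/w2c.png

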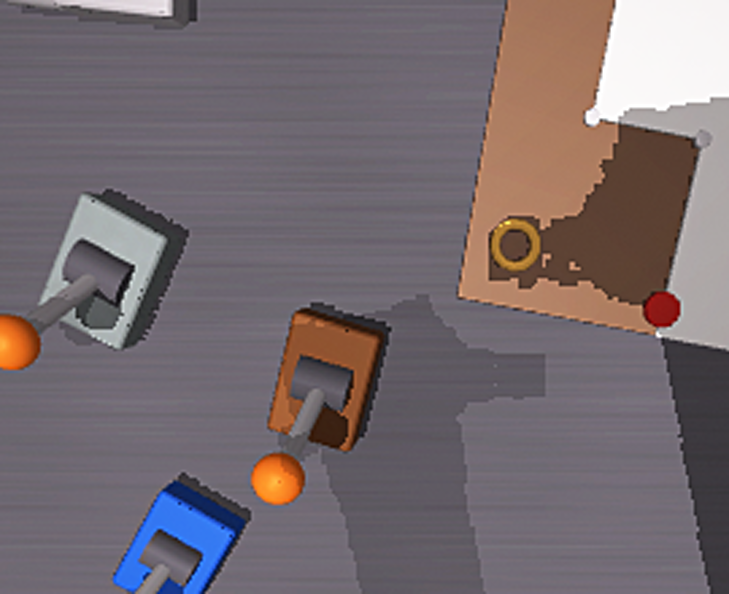

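Run:
```python
from bench import camera_params
from h import *
from scipy.optimize import least_squares
L=dict(g=(-.09,-.03,.015),c3=(0,-.03,.014),c5=(0,.03,.014),r=(.09,.03,.015),pc=(.105,-.085,.008))
w1=np.load("w1.npz");P1=dict(K=w1["K"],camera_from_world=w1["T"]);P2=dict(np.load("w2.npz"))
top=camera_params("top");sc=camera_params("scene")
obs=[("w1",P1,dict(r=(245.2,153.3),c3=(213,79),pc=(165,149))),
("w2",P2,dict(r=(305.2,114.8),c3=(278.9,43.3),c5=(320.4,51.5),pc=(230.4,110.4))),
("top",top,dict(g=(242.3,169),r=(252.0,226.1),pc=(217.4,226))),
("sc",sc,dict(g=(243.3,234.3),r=(273,197.5),pc=(170+368/2.75,130+233/2.75)))]
def W(x,n):
    l=np.array(L[n]);c,s=np.cos(x[2]),np.sin(x[2]);return np.array([x[0]+c*l[0]-s*l[1],x[1]+s*l[0]+c*l[1],l[2]])
def res(x,sub):
    o=[]
    for n,P,d in sub:
        for k,uv in d.items():
            w=W(x,k); o+=list(ray(P,uv,w[2])-w[:2])
    return np.array(o)
for sub in [obs[:1],obs[1:2],obs[2:3],obs[3:],obs]:
    s=least_squares(res,[.55,0.01,np.pi],args=(sub,)); print([o[0] for o in sub],s.x.round(4),(s.fun*1000).round(1))
for P,o in [(obs[0][1],'w1'),(P2,'w2')]:
    im=cv2.imread(f"pics/{o}.png")
    for k in L: 
        u=proj(P,W(s.x,k))[0]; cv2.drawMarker(im,tuple(int(round(v)) for v in u),(255,0,255),0,7)
    cv2.imwrite(f"pics/{o}fit.png",cv2.resize(im[0:190,140:340],None,fx=3,fy=3,interpolation=cv2.INTER_CUBIC))
np.save("wp.npy",s.x)
print({k:W(s.x,k).round(4) for k in L})
# lever base: min-area rect of grey mask in w2
im=cv2.imread("pics/w2.png");hsv=cv2.cvtColor(im,cv2.COLOR_BGR2HSV)
print(hsv[80,90],hsv[110,95],hsv[100,82])
m=cv2.inRange(hsv,(60,10,150),(100,60,255));m[:,:70]=0;m[:,132:]=0;m[140:]=0;m[:60]=0
pts=cv2.findNonZero(m)[:,0].astype(float);print(len(pts))
wp=np.array([ray(P2,p,.025) for p in pts])*1000
rc=cv2.minAreaRect(wp.astype(np.float32));print(rc, cv2.boxPoints(rc))
```

```text
['w1'] [0.5506 0.007  2.9675] [ 0.1  1.   0.  -0.  -0.1 -1. ]
['w2'] [0.5507 0.0073 2.9676] [-0.3  1.   0.1  0.7 -0.2 -0.1  0.4 -1.5]
['top'] [0.551  0.0075 2.9752] [ 1.3 -0.4 -0.3  1.8 -1.  -1.4]
['sc'] [0.5582 0.0124 2.948 ] [-1.7  1.2 -0.4  0.2  2.2 -1.4]
['w1', 'w2', 'top', 'sc'] [0.5525 0.0084 2.9655] [-1.9 -0.6 -2.  -1.4 -2.3 -2.6 -2.1 -0.4 -1.7 -0.4 -1.9 -1.3 -1.6 -2.9
 -0.3 -0.4 -1.7 -0.1 -3.5 -3.2  4.2  3.5  5.   5.8  9.7  4.1]
{'g': array([0.6464, 0.0222, 0.015 ]), 'c3': array([0.5578, 0.038 , 0.014 ]), 'c5': array([ 0.5473, -0.0211,  0.014 ]), 'r': array([ 0.4587, -0.0053,  0.015 ]), 'pc': array([0.464 , 0.1105, 0.008 ])}
[100  13 178] [ 94  17 103] [ 90  15 185]
632
((476.7928771972656, 302.05401611328125), (47.1081428527832, 66.8678207397461), 60.84382629394531) [[436.11987 297.7731 ]
 [494.5152  265.19565]
 [517.4659  306.33493]
 [459.07056 338.91238]]
```

View pics/w2fit.png

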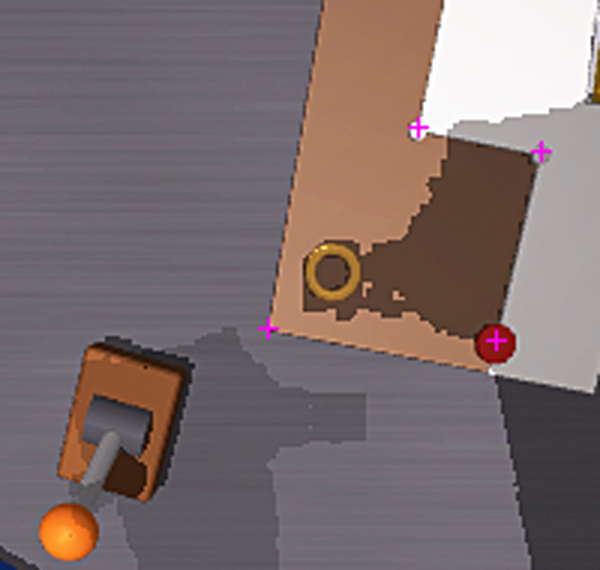

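```bash
cat >> h.py <<'E'
X=np.array([.5508,.0073,2.968])
def S(lx,ly):
    c,s=np.cos(X[2]),np.sin(X[2]);return np.array([X[0]+c*lx-s*ly,X[1]+s*lx+c*ly])
SEAM=[S(-.09,-.03),S(-.06,-.03),S(-.03,-.03),S(0,-.03),S(0,0),S(0,.03),S(.03,.03),S(.06,.03),S(.09,.03)]
E
python3 - <<'E'
from bench import *
from h import *
print(np.round(SEAM,4).tolist())
print("magnet",ray(camera_params("top"),(265.5,182.5),.04))
q=[1,0,0,0]
move_gripper(0.0)
g=SEAM[0]
move_ptp([g[0]-.03,g[1],.2],q)
P=camera_params("wrist");im=read_camera("wrist");cv2.imwrite("pics/w3.png",im[:,:,::-1])
np.savez("w3.npz",K=P["K"],camera_from_world=P["camera_from_world"])
for k in ["green","red"]:
  for a,uv in blobs(im,k,8)[:3]: print(k,a,uv,ray(P,uv,.015).round(4))
u=proj(P,np.c_[SEAM,[.014]*9]);print(u.round(0).tolist())
v=im[:,:,::-1].copy()
for p in u: cv2.drawMarker(v,tuple(int(round(t)) for t in p),(255,0,255),0,9)
cv2.imwrite("pics/w3m.png",v)
print(read_eef_pos(),read_finger_gap(),read_ft_force(),read_time_s())
E
```

```text
[[0.6446, 0.0213], [0.6151, 0.0265], [0.5855, 0.0317], [0.556, 0.0368], [0.5508, 0.0073], [0.5456, -0.0222], [0.5161, -0.0171], [0.4865, -0.0119], [0.457, -0.0067]]
magnet [ 0.594685   -0.05266317]
green 299 [243.4 135.5] [0.6453 0.0211]
[[243.0, 136.0], [238.0, 165.0], [233.0, 193.0], [228.0, 220.0], [256.0, 224.0], [284.0, 229.0], [278.0, 253.0], [272.0, 277.0], [267.0, 299.0]]
[0.61497977 0.02241072 0.20185774] -0.0004776900228931971 [-0.06685246  0.71051807  0.69699708] 6.4
```

View pics/w3m.png

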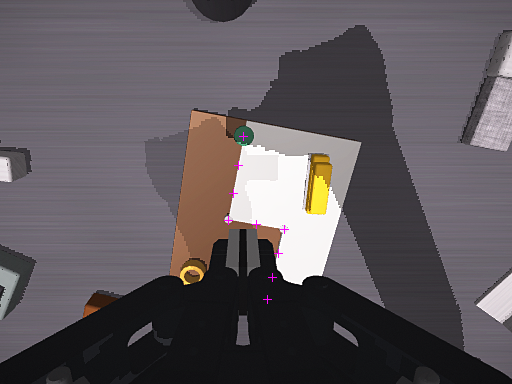

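The green tack at (243,135) is within 1 mm of the model, the projected seam points lie on the step edge, and the magnet is about 60 mm off the path. I'll trace now.

Run:
```python
from bench import *
from h import *
q=[1,0,0,0]; z=.045
g=SEAM[0]
movel([*g,.12],q,speed=.12)
movel([*g,z],q,speed=.05); pause(.8)
print(0,(np.array(read_eef_pos())-[*g,z]).round(4),read_time_s())
for i in range(1,9):
    movel([*SEAM[i],z],q,speed=.03); pause(.1)
    print(i,(np.array(read_eef_pos())-[*SEAM[i],z]).round(4),np.round(read_ft_force(),1),round(read_time_s(),2))
pause(.8)
P=camera_params("wrist");im=read_camera("wrist");cv2.imwrite("pics/w4.png",im[:,:,::-1])
movel([*SEAM[8],.22],q,speed=.12)
print(read_time_s())
```

```text
0 [-0.  0. -0.] 9.7083
1 [ 0.0003 -0.0001  0.    ] [ 1.   0.3 -0.2] 10.96
2 [ 0.0003 -0.0001  0.    ] [-0.6 -0.4  0.5] 12.21
3 [ 0.0003 -0.0001  0.    ] [-0.6 -0.5  1.3] 13.46
4 [0.0001 0.0004 0.0001] [0.2 0.1 0.1] 14.71
5 [0.0001 0.0004 0.    ] [0.  0.4 0.4] 15.96
6 [ 0.0003 -0.      0.    ] [-0.1 -0.1  0.2] 17.21
7 [ 0.0003 -0.      0.0001] [-0.1  0.1 -0.6] 18.46
8 [ 0.0003 -0.      0.0001] [ 1.2  0.9 -0.4] 19.71
22.1667
```

View pics/w4.png

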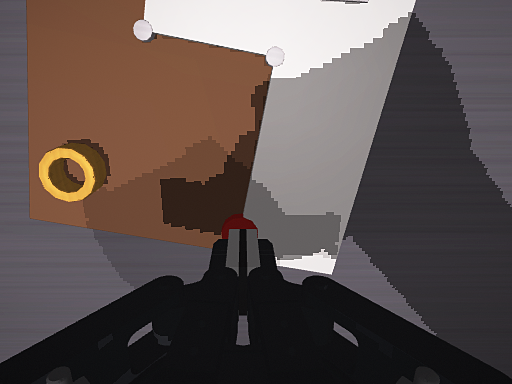

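The fingertips stand over the red tack at (238,225) and the plates haven't moved. Next is the lever: hover behind the ball first and check.

```bash
cat >> h.py <<'E'
B=np.array([.4775,.3015]);A=-.509;D=np.array([np.cos(A),np.sin(A)]);QL=[np.cos(A/2),np.sin(A/2),0,0]
E
python3 - <<'E'
from bench import *
from h import *
print(inverse_kinematics([*(B-.085*D),.22],QL),inverse_kinematics([*(B-.085*D),.1],QL))
move_ptp([*(B-.085*D),.22],QL)
P=camera_params("wrist");im=read_camera("wrist")
for a,uv in blobs(im,"orange",30)[:4]:
  w=ray(P,uv,.092); print(a,uv,w.round(4),"s,t",((w-B)@D).round(4),((w-B)@[-D[1],D[0]]).round(4))
v=im[:,:,::-1].copy()
pts=[[*(B+sx*.035*D+sy*.025*np.array([-D[1],D[0]])),.025] for sx,sy in [(1,1),(1,-1),(-1,-1),(-1,1)]]
cv2.polylines(v,[proj(P,pts).round().astype(np.int32)],True,(255,0,255),1)
cv2.imwrite("pics/w5.png",v);print(read_time_s())
E
```

```text
[-1.0182634   0.18700591  0.2616361   1.9288772  -0.05603572  1.03262521
 -2.81204069] [-0.82094446  0.35011464  0.04391081  2.00526601 -0.02126885  0.78663571
 -2.84446891]
555 [240.3 121.8] [0.4476 0.3187] s,t -0.0344 0.0004
554 [111.3 223.2] [0.4268 0.4577] s,t -0.1204 0.1117
469 [425.4 120.8] [0.3777 0.192 ] s,t -0.0338 -0.1442
427 [348.  277.9] [0.2773 0.3015] s,t -0.1748 -0.0975
23.9167
```

View pics/w5.png

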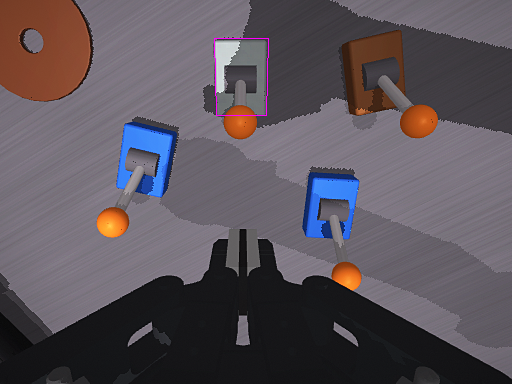

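Run:
```python
from bench import *
from h import *
a=A+np.pi; Q=[np.cos(a/2),np.sin(a/2),0,0]
p=lambda s,z:[*(B+s*D),z]
for s,z in [(-.085,.22),(-.085,.099),(-.03,.099),(.014,.099)]: 
    r=inverse_kinematics(p(s,z),Q); print(None if r is None else np.round(r,2))
move_ptp(p(-.085,.22),Q)
movel(p(-.085,.099),Q,speed=.08)
pause(.2);f0=np.array(read_ft_force());print("f0",f0.round(1))
movel(p(-.062,.099),Q,speed=.05)
for s in [-.05,-.035,-.02,-.01,0,.004,.007,.01,.012,.014]:
    movel(p(s,.099),Q,speed=.04); pause(.1)
    f=np.array(read_ft_force())-f0; e=np.array(read_eef_pos()); print(s,((e[:2]-B)@D).round(4),f.round(1),round(float(f[:2]@D),1))
    if f[:2]@D<-8: break
print(read_time_s())
im=read_camera("scene");cv2.imwrite("pics/s6.png",cv2.resize(im[130:310,270:460,::-1],None,fx=3.2,fy=3.2,interpolation=cv2.INTER_CUBIC))
im=read_camera("top");P=camera_params("top");
for ar,uv in blobs(im,"orange",5): print(ar,uv,((ray(P,uv,.092)-B)@D).round(4))
```

```text
[-1.02  0.19  0.26  1.93 -0.06  1.03 -2.81]
[ 0.2   0.75 -1.25  1.96  0.83  1.07 -0.36]
[ 0.27  0.8  -1.25  1.91  0.86  1.11 -0.27]
[ 0.32  0.84 -1.25  1.86  0.89  1.14 -0.2 ]
f0 [ 0.8 -0.  -0.3]
-0.05 -0.0497 [-0.3 -0.1  0.5] -0.2
-0.035 -0.0347 [-1.3  0.4  0.6] -1.4
-0.02 -0.0199 [-0.5  0.7 -0. ] -0.8
-0.01 -0.0098 [-0.9 -1.  -0. ] -0.3
0 0.0003 [-1.7  0.4 -0.1] -1.7
0.004 0.0042 [-0.6  0.1 -0.7] -0.6
0.007 0.0072 [-0.9 -0.6  0.7] -0.5
0.01 0.0103 [-0.7  0.2  0.6] -0.7
0.012 0.0121 [-0.8  0.1 -0.6] -0.7
0.014 0.0137 [-1.4  1.   0.3] -1.7
32.8167
28 [186.  250.5] -0.032
21 [102.2 237.6] -0.1181
```

View pics/s6.png

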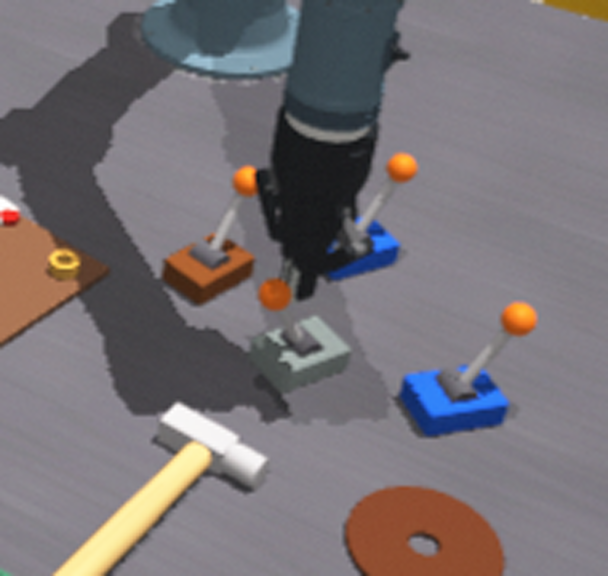

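Run:
```python
from bench import *
from h import *
P=camera_params("scene")
N=np.array([-D[1],D[0]])
for z in (.092,.1):
  w=ray(P,(270+275/3.2,130+295/3.2),z);print(z,w,(w-B)@D,(w-B)@N)
print(read_eef_pos(),read_tcp_rot(),read_qpos())
im=read_camera("wrist");cv2.imwrite("pics/w6.png",im[:,:,::-1])
im=read_camera("top");cv2.imwrite("pics/t6.png",cv2.resize(im[170:310,80:280,::-1],None,fx=4,fy=4,interpolation=cv2.INTER_CUBIC))
```

```text
0.092 [0.51528075 0.28694011] 0.040086471513596844 0.0056965545165286935
0.1 [0.52464965 0.29011314] 0.046721454367024254 0.013032852805647914
[0.48949127 0.2947499  0.09888277] [ 2.51684539e-01  9.67809306e-01 -6.99450504e-05 -1.87542243e-04] [-0.48450226  0.42517737 -0.15439697  1.89681932  0.08609074  0.82627167
  0.37817613]
```

View pics/w6.png

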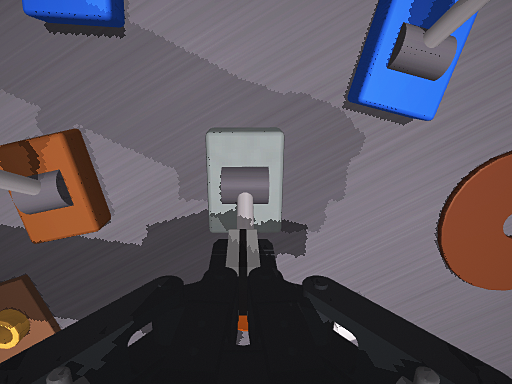

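View pics/t6.png

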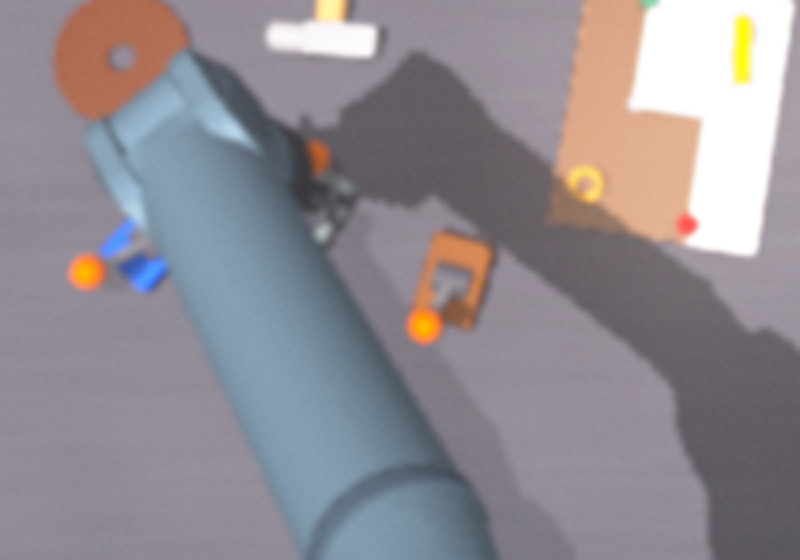

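Ball is at s ≈ +0.040 m against an expected 0.038 at the stop, and the rod leans over. I'll nudge to feel the stop, then back off and check.

Run:
```python
from bench import *
from h import *
a=A+np.pi; Q=[np.cos(a/2),np.sin(a/2),0,0]
p=lambda s,z:[*(B+s*D),z]
for s in (.0155,.017):
    movel(p(s,.099),Q,speed=.02);pause(.1);f=np.array(read_ft_force());print(s,((np.array(read_eef_pos())[:2]-B)@D).round(4),round(float(f[:2]@D),1))
    if f[:2]@D<-6: break
movel(p(-.06,.099),Q,speed=.1)
movel(p(-.085,.25),Q,speed=.15)
move_ptp([.45,.0,.38],Q)
for c in ("scene","top"):
    im=read_camera(c);P=camera_params(c);cv2.imwrite(f"pics/{c}7.png",im[:,:,::-1])
    for ar,uv in blobs(im,"orange",5): w=ray(P,uv,.092);print(c,ar,uv,"s,t",((w-B)@D).round(4),((w-B)@[-D[1],D[0]]).round(4))
im=read_camera("scene");cv2.imwrite("pics/scene7c.png",cv2.resize(im[130:310,170:460,::-1],None,fx=2.75,fy=2.75,interpolation=cv2.INTER_CUBIC))
print(read_time_s())
```

```text
0.0155 0.014 -4.1
0.017 0.0141 -7.3
scene 47 [432.  228.8] s,t -0.1188 0.1108
scene 43 [355.8 221.3] s,t 0.0383 0.0026
scene 32 [395.4 181.8] s,t -0.1716 -0.0938
scene 29 [347.2 186.1] s,t -0.0326 -0.1364
top 24 [186.3 250.6] s,t -0.0318 -0.1382
top 24 [151.2 285.2] s,t -0.1717 -0.0945
top 20 [158.1 209. ] s,t 0.0388 0.0009
top 20 [102.4 237.5] s,t -0.1175 0.1096
37.3333
```

View pics/scene7c.png

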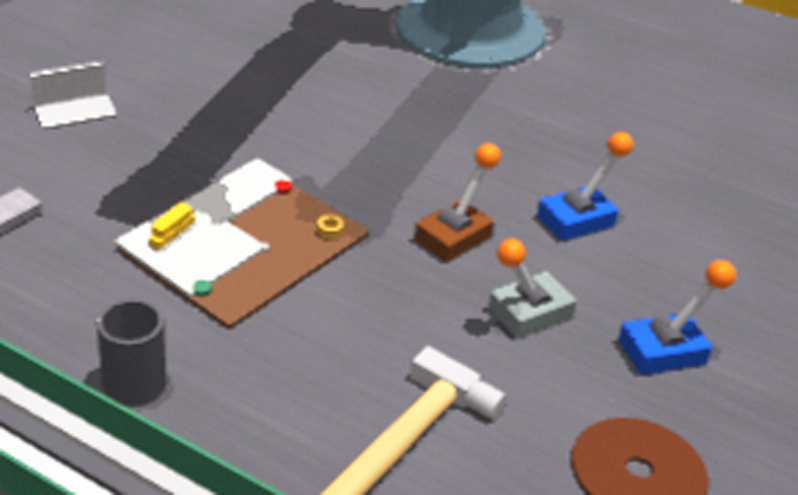

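The grey lever's ball, at (511,252) in the crop, is now over on the far side. The plates, nut, magnet, pipe, hammer and the other levers look exactly as they did at the start.

```bash
python3 -c "
from bench import *
print(read_ft_force()); sign_off(); print(read_time_s())"
```

```text
[-0.42022619 -0.08940096  0.36646114]
the job is handed in; nothing more can be done
the job is handed in; nothing more can be done
```

The dry run is finished and handed in. By my own checks every step was met, but signing off gave no verdict.

- **Seam trace:** I shut the fingers and followed the seam from the green tack round both corners to the red tack at about 0.03 m/s. The fingertips stayed about 12 mm above the plate, with a pause of at least 0.8 s at each end. The arm stayed within 0.5 mm of its commanded points. The wrist picture put the green tack within 1 mm of where I had calculated it. Wrist force readings stayed within sensor noise, and the plates were not touched.
- **Lever:** I pushed the grey lever with the closed fingers until I felt the stop at about 7 N, then backed off. The top and scene cameras put the ball about 38–39 mm past the block's centre; 38 mm is the end of its swing.
- **Other things on the bench:** By eye in the last scene picture, the plates, nut, magnet, pipe, angle offcut, hammer, disc and the other levers had not moved. I did not measure them, and I did not check the brush (only partly in that view) or the clamp at the end.
- **Time:** About 37 s of the 67 s allowed had been used at the last check before handing in.

**One disagreement:** my scene-camera fit of the workpiece was 5–9 mm off the other views, probably because I read a corner badly. I used the wrist and top camera values, which agreed with each other within 1 mm.

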